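# Check the hardener bottle on the beam scale, then open its push-and-turn cap

### The job

A part-used hardener bottle stands on a beam scale whose beam is arrested. Swing the red arrest lever all the way over to release the beam and let it tip freely to the brass weight's side, then swing the lever all the way back so that the beam is arrested level again; only then press the bottle's red safety cap down, twist it counter-clockwise (seen from above) while it is pressed, and lift it straight off. Finish while still holding the cap upright in the gripper, about 5 cm above the bottle's mouth and straight over it, with the beam still arrested and the things round about left where they were.

Things in the scene. Friction and masses are not known exactly. Their poses are not given: they have to be found in the camera images.
- scale: fixed beam scale, grey base plate 112 x 250 x 12 mm. Origin on the bench under the beam's pivot; x to the scale's back, y along the beam to the bottle's side, z up. The beam lies along y, 57 mm above the bench, with 66 mm round pans at y = +90 mm (bottle) and y = -90 mm (brass weight 35 mm across, its top 128 mm above the bench). The arrest shaft lies along x at y = -65 mm, 30 mm above the bench
- arrest (a joint): arrest lever (rad): 0 = leaning 0.6 rad towards the bottle (scale's +y), beam arrested; 1.2 = leaning 0.6 rad away from the bottle (-y), beam released. Starts between 0 and 0.06, stays where it is left, needs 1 to 2 N at the grip. It turns about the arrest shaft; positive moves the grip to the scale's -y
- lever_grip (a point): centre of the red grip on the arrest lever, in front of the scale: a roll 20 mm in diameter, 18 mm long, lying along the scale's x at x = -78 mm, 75 mm from the arrest shaft's axis. Can be pinched from above across its flat ends (fingers closing along the scale's x); swings in the scale's y-z plane, turning in the fingers; 92 mm above the bench at both ends of the travel, 105 mm in the middle
- beam (a joint): tilt of the beam (rad): 0 = level, positive = the weight's side down. Arrested it is held at 0; released it rests against its stop at +0.06, since the weight is the heavier. The bottle's side cannot go below level (a stop), so the cap can be pressed
- bottle: white bottle, 56 mm in diameter with a blue band, fixed on its pan: it cannot turn or be lifted off. Origin at the centre of its foot, 68 mm above the bench when the beam is level; axes those of the scale then. Its neck is 27 mm in diameter with two side lugs, and a spring plunger in it pushes the cap up
- mouth (a point): centre of the top of the bottle's neck, 112 mm above the bottle's foot (180 mm above the bench when the beam is level), at x = 0, y = +90 mm of the scale; axes those of the bottle
- cap: loose red ribbed push-and-turn cap, 47 mm in diameter, 34 mm high, 28 to 56 g; white stripe on top towards its own -x. Origin at the centre of its lower rim, 14 mm below mouth when shut, axes then along the bottle's. Lock: press down (4 N at first, 10 N fully down at 6 mm; 5 mm needed), turn counter-clockwise from above by 0.8 rad or more (1.05 is good) while down, lift off
- cap_grip (a point): centre of the full round disc that forms the upper 14 mm of the cap (47 mm across), 27 mm above its lower rim; grip here across the diameter, at any yaw. Unless pressed, the cap's lock resists turning and lifting; it can be pressed by the same grip that turns it
- parts_bin: loose blue parts bin, 110 x 85 x 50 mm, a bystander to be left alone; origin under its centre
- meter: loose multimeter, black and orange, 168 x 92 x 52 mm, lying flat, a bystander; origin under its centre
- pliers: loose pliers with blue handles, 52 x 185 x 14 mm, a bystander; origin under the centre
- tape_roll: loose roll of black tape, 62 mm in diameter, 19 mm high, a bystander; origin under its centre
- tape_measure: loose yellow tape measure, 66 x 73 x 32 mm, a bystander; origin under its centre
There are look-alikes about, which are no part of the job. Several things have the shape of the cap; the one meant has the colours described above.

How it is judged (in metres and radians):
On the way, in this order (a step that is already met when the one before it is completed fails the run):
1. the arrest lever is swung over and the beam tips freely to the weight's side (value of joint arrest above 1.05 rad and value of joint beam above 0.045 rad), for 0.2 s.
2. the lever is back and the beam is arrested level (value of joint arrest below 0.15 rad and value of joint beam between -0.015 and 0.015 rad), for 0.2 s.
3. the cap is pressed down on the bottle by more than 3 mm (z of cap in the frame of mouth below -0.017 m and horizontal distance between cap and mouth below 0.006 m and value of joint arrest below 0.2 rad), for 0.1 s.
4. the cap is turned out of its lock (more than 0.7 rad) while still on the neck (angle between the x axis of cap and the x axis of mouth, either way round above 0.7 rad and z of cap in the frame of mouth below -0.004 m), for 0.05 s.
At the end, for the whole second after the job is handed in: The cap is held still in the fingers, upright within 0.3 rad, touching nothing of the scale or bottle, its lower rim 25 to 90 mm above the mouth and its centre within 25 mm of straight over it; the arrest lever is back (below 0.2 rad) and the beam level within 0.02 rad (z of cap in the frame of mouth between 0.025 and 0.09 m and horizontal distance between cap and mouth below 0.025 m and angle between cap's own z axis and vertical below 0.3 rad and contact force between cap and the fingers above 1 N and contact force between cap and scale below 0.1 N and linear speed of cap below 0.03 m/s and value of joint arrest below 0.2 rad and value of joint beam between -0.02 and 0.02 rad); the arm keeps its last pose, push and grip.
It fails at once if a bystander was pushed more than 2 cm (distance of any of parts_bin, meter, pliers, tape_roll, tape_measure from where it was at the start of the episode above 0.02 m).
It also fails if it takes over 51 s, if anything falls off the work surface, if the arm or the gripper's body presses on something with over 40 N, if the wrist force passes 120 N, or if a joint passes its speed limit or range.

### The arm

A 6-joint arm with a two-finger parallel gripper is mounted at the origin on the work surface; the furniture and walls round the work are solid. World frame = base frame: x ahead of the robot, y to its left, z up, the work surface at z = 0. Lengths are in mm, angles in rad, forces in N, time in s.
With the tool pointing down it reaches from about 350 to 975 mm from the base axis. Payload 4.9 kg.
Tool frame: the origin (TCP) lies at the very end of the fingers, on their centre line; the grasp point (between the pads) lies 19 mm behind it (grasp_offset is the distance from the TCP to the grasp point, in mm); z points along the fingers, y is the line along which they close (so a half turn about z gives the same grasp; the last joint's range is limited). The gripper opens to 85 mm and grips with 20 to 120 N. Pads are 22 mm wide; open, the fingers measure 114 mm over their backs; the gripper's body (76 mm by 85 mm) begins 54 mm behind the grasp point. The pads swing forward as they close: fully open they stand 13 mm farther back than shut.
Start: joints at [-1.222, 0.053, 1.613, -0, 1.476, -0.119], TCP at [281.819, -557.835, 231.304] pointing down, gripper open.
Joint ranges: [-3.01, 3.01], [-1.01, 2.22], [0.06, 2.58], [-1.02, 4.17], [0.09, 2.62], [-3.14, 3.14]. Speed limits (rad/s): [2.57, 2.57, 3.14, 3.14, 3.14, 3.14].

### API

Orientations are given as a 3x3 rotation matrix whose columns are the frame's x, y, z axes.
In Python, from plant import * gives the robot as it stands. The module is installed in compiled form; this text tells all that it offers.
- The arm moves only by the tool send_rows, never from a script. Its argument "plan" is a list that holds one entry, the list of rows, each a list of 4 numbers: the shift along the tool's x, y, z in m, then the turn about the tool's z in degrees. A call has exactly 10 rows; each row shifts and turns the commanded pose from where the row before left it, along the tool's axes as they then stand; what a row does not reach is not made up. A row lasts 1/12 s, in which the tool goes at most 41.7 mm and 7.16 degrees, less where a joint would pass 70% of its speed; a pose out of reach is approached as far as the arm can. A call with a gripper value outside its range is refused whole. "hand" is the opening, from 0 (shut) to 1 (fully open), set as the call begins (left out, the last holds). The fingers move at their own pace and stop on an object; the grip force is fixed at half the most. Time passes only in rows, so rows that do not move let the fingers close, or fill a call up. It gives the time, the measured TCP pose, the force, the opening and the grip force at its end, in the units of the state.
- sense(): the state, without advancing time (a new reading comes with each control period).
- camera(name): name is "side" or "top"; returns a dict with "image" (420x560x3 uint8, blue, green, red), "camera_matrix" (3x3 intrinsics, pixels), "world_from_camera" (4x4, takes a point from camera to world coordinates). Camera axes: x right, y down, z forward; pixel columns grow to the right and rows downward; lengths in mm; the calibration is good to about 2 mm. A picture is of the moment at which its call begins. There is no depth.
- finish_job(): hands the job in; it is judged then, once.
The state is a dict: "clock": time; "joint_pos": joint angles; "joint_velocities": joint speeds; "tau": joint torques, N m; "ee_pos": TCP position; "orientation": TCP orientation; "force": force on the tool from outside, world axes, zero at the start; "ft_torque": the same for the moment, N m; "gripper_width": opening from 0.0 (shut) to 1.0 (fully open); "grip_force": force on a finger pad.
Only numpy, scipy, OpenCV 4.12 (cv2) and the standard library are available. Lean on these libraries where they do the work, as an engineer would, in place of code of your own. Each camera call takes 0.05 s, during which the arm holds its last target. There are 200 camera calls.

## Working session

There is one attempt and no reset: what is moved stays moved. The work goes in short steps, Python scripts to look and compute and a tool call to move; the robot and the scene stay as the last step left them, time stands still between calls to the robot, and variables do not carry over. Pictures are saved under pics/ and viewed, at most 10 in all, crops included, and the job is handed in when it is done.

Besides the shell and the picture viewer there is one more tool, called after ">>>" as name(argument=value, ...), one argument or row to a line, values as JSON. send_rows: Moves the arm, as the interface text tells. Its arguments: {"type":"object","properties":{"plan":{"type":"array"},"hand":{"type":"number"}},"required":["plan"]}

```bash
mkdir -p pics; python3 - <<'E'
from plant import *
import cv2,numpy as np
for n in("top","side"):
    c=camera(n);cv2.imwrite(f"pics/{n}0.png",c["image"]);np.savez(f"{n}0.npz",**c)
    print(n,c["camera_matrix"].round(1).tolist(),c["world_from_camera"].round(3).tolist())
s=sense();print(s["clock"],s["orientation"],s["force"],s["gripper_width"])
E
```

```text
top [[501.2, 0.0, 276.2], [0.0, 501.2, 205.4], [0.0, 0.0, 1.0]] [[0.016, -0.996, 0.086, 402.733], [-1.0, -0.015, 0.015, -39.763], [-0.014, -0.086, -0.996, 1274.751], [0.0, 0.0, 0.0, 1.0]]
side [[440.8, 0.0, 275.0], [0.0, 440.8, 203.1], [0.0, 0.0, 1.0]] [[-0.12, -0.458, 0.881, -526.768], [-0.993, 0.05, -0.109, 80.378], [0.006, -0.887, -0.461, 662.43], [0.0, 0.0, 0.0, 1.0]]
0.1 [[ 8.92587104e-01  4.50874544e-01 -6.37779636e-04]
 [ 4.50874940e-01 -8.92585407e-01  1.75489795e-03]
 [ 2.21966018e-04 -1.85395814e-03 -9.99998257e-01]] [-0.11037407  0.42585057 -0.11273435] 1.001943975139244
```

View pics/top0.png

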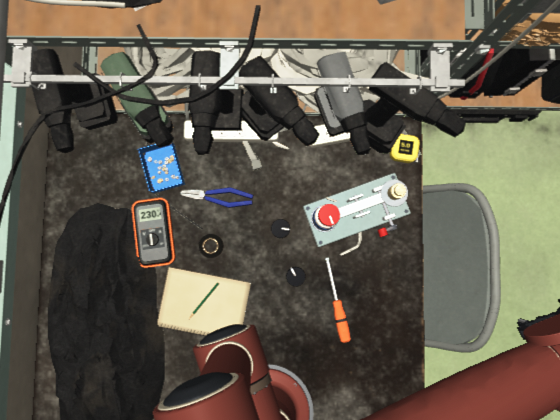

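View pics/side0.png

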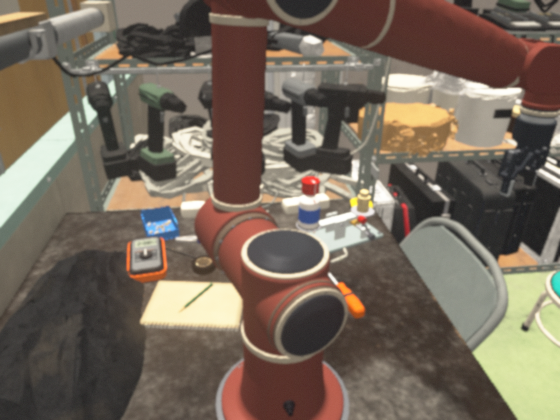

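The top view shows the red cap at about (327,217), the brass weight at (398,192) and the red grip at (383,232). The side view shows the cap at (311,185) and the grip at (361,219).

```bash
cat > h.py <<'E'
import numpy as np,cv2
def ray(c,uv):
    d=np.linalg.inv(c["camera_matrix"])@[*uv,1]; W=c["world_from_camera"]; return W[:3,3],W[:3,:3]@d
def onz(c,uv,z):
    o,d=ray(c,uv); return o+d*(z-o[2])/d[2]
def tri(c1,u1,c2,u2):
    A=[];b=[]
    for c,u in((c1,u1),(c2,u2)):
        o,d=ray(c,u);d=d/np.linalg.norm(d);P=np.eye(3)-np.outer(d,d);A.append(P);b.append(P@o)
    return np.linalg.lstsq(np.vstack(A),np.hstack(b),rcond=None)[0]
def red(im,box):
    x0,y0,x1,y1=box;h=cv2.cvtColor(im,cv2.COLOR_BGR2HSV)[y0:y1,x0:x1]
    m=(((h[...,0]<8)|(h[...,0]>172))&(h[...,1]>140)&(h[...,2]>90)).astype(np.uint8)
    n,l,s,c=cv2.connectedComponentsWithStats(m)
    return [(int(s[i,4]),(s[i,:4]+[x0,y0,0,0]).tolist(),(c[i]+[x0,y0]).round(1).tolist()) for i in range(1,n) if s[i,4]>8]
E
python3 - <<'E'
from h import *
t=dict(np.load("top0.npz"));s=dict(np.load("side0.npz"))
r=red(t["image"],(300,165,425,260));print(r);print(red(s["image"],(290,165,390,240)))
im=t["image"][165:260,300:425];g=cv2.cvtColor(im,cv2.COLOR_BGR2HSV)
m=((g[...,2]>95)&(g[...,1]<90)&(g[...,0]>70)).astype(np.uint8)
m=cv2.morphologyEx(m,cv2.MORPH_OPEN,np.ones((3,3)))
cs=max(cv2.findContours(m,0,1)[0],key=cv2.contourArea);rr=cv2.minAreaRect(cs)
B=cv2.boxPoints(rr)+[300,165];print(B.round(1).tolist())
P=np.array([onz(t,b,12) for b in B]);print(P.round(1).tolist(),np.linalg.norm(np.diff(P,axis=0),axis=1))
print("plate centre",P.mean(0))
cv2.imwrite("pics/t1.png",cv2.resize(np.vstack([im,cv2.bitwise_and(im,im,mask=m)]),None,fx=3,fy=3,interpolation=2))
cv2.imwrite("pics/s1.png",cv2.resize(s["image"][165:250,280:390],None,fx=6,fy=6,interpolation=2))
for u,z in (((327,217),200),((398,192),128),((383,232),92)):print(u,onz(t,u,z).round(1))
E
```

```text
[(328, [318, 204, 22, 22], [328.4, 214.1]), (72, [378, 227, 10, 10], [382.3, 231.8])]
[(203, [302, 176, 17, 18], [308.8, 184.1]), (39, [358, 216, 8, 7], [361.3, 219.0])]
[[309.3, 221.2], [382.2, 202.9], [388.6, 228.4], [315.6, 246.6]]
[[473.2, -104.3, 12.0], [522.1, -287.6, 12.0], [458.2, -303.4, 12.0], [409.6, -120.9, 12.0]] [189.74773248  65.77137759 188.88706203]
plate centre [ 465.77654736 -204.03802634   12.        ]
(327, 217) [ 472.2 -132.5  200. ]
(398, 192) [ 536.9 -300.9  128. ]
(383, 232) [ 445.9 -273.6   92. ]
```

View pics/t1.png

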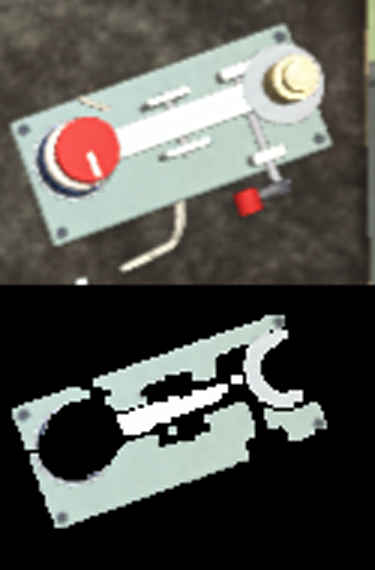

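View pics/s1.png

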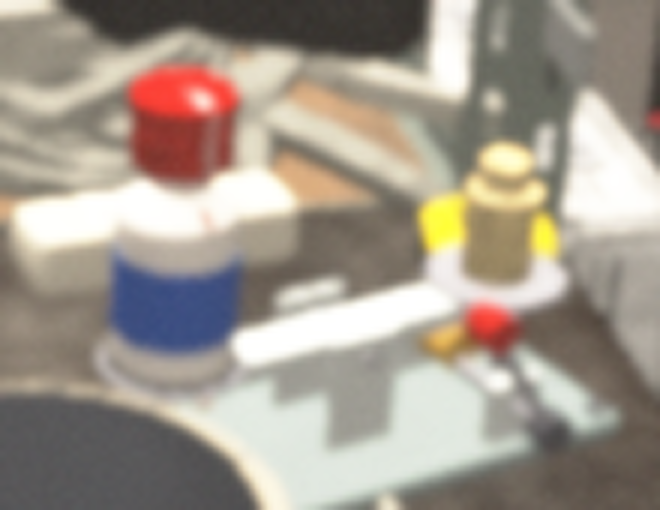

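```bash
python3 - <<'E'
from h import *
t=dict(np.load("top0.npz"));s=dict(np.load("side0.npz"))
C=np.array([onz(t,u,12) for u in((304,206.5),(395.5,173.2),(410.5,213.5),(320.5,246.5))])
print(C.round(1).tolist(),np.linalg.norm(np.diff(C,axis=0),axis=1)); c=C.mean(0);print("c",c)
y=(C[0]+C[3]-C[1]-C[2])[:2];print("ang plate",np.arctan2(y[1],y[0]))
cap=onz(t,(328.8,215),196);w=onz(t,(398.7,190.5),126);g=onz(t,(382.6,231.8),94)
print(cap,w,g,np.linalg.norm((cap-w)[:2]));d=(cap-w)[:2];print("ang beam",np.arctan2(d[1],d[0]))
print("tri cap",tri(t,(328.8,215),s,(310.8,182)),"grip",tri(t,(382.6,231.8),s,(361.8,219)))
a=np.arctan2(d[1],d[0])
for a in(a,np.arctan2(y[1],y[0])):
  Y=np.array([np.cos(a),np.sin(a)]);X=np.array([Y[1],-Y[0]]);
  for O in (c[:2],(cap+w)[:2]/2):print(a,"O",O,"mouth",O+90*Y,"grip pred",O-78*X+(-65+75*np.sin(.6))*Y,"X",X)
E
```

```text
[[510.1, -90.5, 12.0], [598.3, -321.3, 12.0], [496.5, -358.5, 12.0], [410.0, -133.0, 12.0]] [247.04177572 108.40605076 241.43569107]
c [ 503.72307003 -225.81463252   12.        ]
ang plate 1.936533311360018
[ 476.87393784 -136.69979531  196.        ] [ 540.6107431  -303.01259592  126.        ] [ 446.32722558 -272.2444776    94.        ] 178.1076303593989
ang beam 1.936766680765407
tri cap [ 477.20278016 -136.56455395  192.37435131] grip [ 446.56498036 -271.6083929    92.9420384 ]
1.936766680765407 O [ 503.72307003 -225.81463252] mouth [ 471.5160699  -141.77470664] grip pred [ 438.99454529 -274.87910832] X [0.93377695 0.35785556]
1.936766680765407 O [ 508.74234047 -219.85619561] mouth [ 476.53534034 -135.81626973] grip pred [ 444.01381573 -268.92067141] X [0.93377695 0.35785556]
1.936533311360018 O [ 503.72307003 -225.81463252] mouth [ 471.53568312 -141.7671928 ] grip pred [ 438.9830969  -274.86400132] X [0.93386044 0.35763763]
1.936533311360018 O [ 508.74234047 -219.85619561] mouth [ 476.55495356 -135.80875589] grip pred [ 444.00236734 -268.90556441] X [0.93386044 0.35763763]
```

>>> send_rows(
  plan=[
    [[0.0275,-0.018,0,0],[0.0275,-0.018,0,0],[0.0275,-0.018,0,0],[0.0275,-0.018,0,0],[0.0275,-0.018,0,0],[0.0275,-0.018,0,0],[0.0275,-0.018,0,0],[0.0275,-0.018,0,0],[0.0275,-0.018,0,0],[0.0275,-0.018,0,0]],
  ],
  hand=0.5,
)

```text
clock: 0.93
ee_pos: [446.4, -271.5, 230.8]
orientation: [[0.893, 0.451, -0.0], [0.451, -0.893, 0.0], [-0.0, -0.001, -1.0]]
force: [0.8, -0.2, 0.9]
gripper_width: 0.503
grip_force: 0.0
```

>>> send_rows(
  plan=[
    [[0,0,0,-7],[0,0,0,-7],[0,0,0,-7],[0,0,0,-7],[0,0,0,-7],[0,0,0,-7],[0,0,0,-7],[0,0,0,-7],[0,0,0,-7],[0,0,0,-7]],
  ],
)

```text
clock: 1.77
ee_pos: [445.8, -272.9, 230.7]
orientation: [[-0.124, 0.992, -0.001], [0.992, 0.124, 0.001], [0.001, -0.001, -1.0]]
force: [0.5, -0.2, 1.0]
gripper_width: 0.504
grip_force: 0.0
```

>>> send_rows(
  plan=[
    [[0,0,0,-7],[0,0,0,-7],[0,0,0.02,0],[0,0,0.02,0],[0,0,0.02,0],[0,0,0.02,0],[0,0,0,0],[0,0,0,0],[0,0,0,0],[0,0,0,0]],
  ],
)

```text
clock: 2.6
ee_pos: [446.9, -273.9, 153.2]
orientation: [[-0.355, 0.935, 0.002], [0.935, 0.355, -0.002], [-0.003, 0.001, -1.0]]
force: [0.4, 0.1, -0.1]
gripper_width: 0.5
grip_force: 0.0
```

```bash
python3 - <<'E'
from plant import *
from h import *
for n in("top","side"):
    c=camera(n);np.savez(f"{n}1.npz",**c)
    im=c["image"]; b=(330,180,440,265) if n=="top" else (290,100,400,240)
    print(n,red(im,b))
    cv2.imwrite(f"pics/{n}2.png",cv2.resize(im[b[1]:b[3],b[0]:b[2]],None,fx=4,fy=4,interpolation=2))
a=cv2.imread("pics/top2.png");b=cv2.imread("pics/side2.png");h=max(len(a),len(b))
pad=lambda i:cv2.copyMakeBorder(i,0,h-len(i),0,0,0);cv2.imwrite("pics/both2.png",cv2.resize(np.hstack([pad(a),pad(b)]),None,fx=.8,fy=.8))
s=sense();print({k:np.round(s[k],3).tolist() for k in("clock","ee_pos","orientation","joint_pos","force","gripper_width")})
E
```

```text
top [(2207, [353, 186, 87, 79], [409.0, 225.2]), (128, [330, 204, 10, 20], [334.1, 213.0]), (11, [400, 235, 5, 6], [401.9, 237.6]), (10, [407, 241, 5, 5], [408.7, 243.4]), (27, [434, 257, 6, 8], [437.3, 261.7]), (11, [383, 261, 5, 4], [384.3, 263.1])]
side [(199, [302, 176, 17, 18], [308.7, 184.1]), (38, [358, 216, 8, 7], [361.3, 219.1])]
{'clock': 2.7, 'ee_pos': [446.879, -273.798, 153.053], 'orientation': [[-0.355, 0.935, 0.002], [0.935, 0.355, -0.002], [-0.002, 0.001, -1.0]], 'joint_pos': [-0.692, -0.131, 1.925, -0.0, 1.345, -1.055], 'force': [-0.25, 0.616, -0.42], 'gripper_width': 0.501}
```

View pics/both2.png

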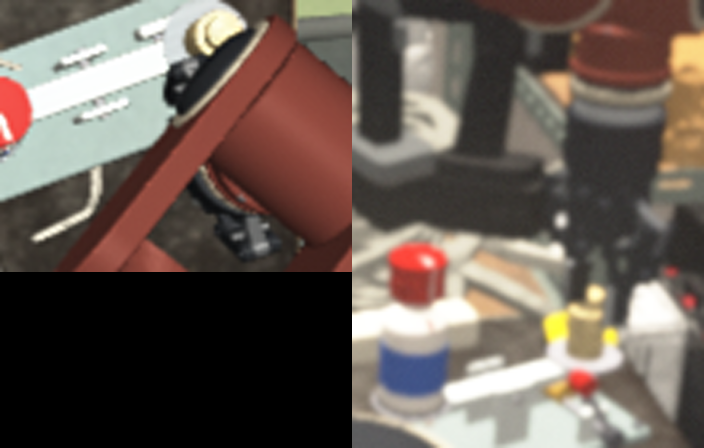

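>>> send_rows(
  plan=[
    [[0.002,0,0.013,0],[0,0,0.013,0],[0,0,0.013,0],[0,0,0.013,0],[0,0,0.013,0],[0,0,0.013,0],[0,0,0,0],[0,0,0,0],[0,0,0,0],[0,0,0,0]],
  ],
)

```text
clock: 3.53
ee_pos: [446.1, -271.9, 74.3]
orientation: [[-0.355, 0.935, 0.001], [0.935, 0.355, -0.001], [-0.002, 0.001, -1.0]]
force: [-0.4, -1.0, -0.3]
gripper_width: 0.498
grip_force: 0.0
```

>>> send_rows(
  plan=[
    [[0,0,0,0],[0,0,0,0],[0,0,0,0],[0,0,0,0],[0,0,0,0],[0,0,0,0],[0,0,0,0],[0,0,0,0],[0,0,0,0],[0,0,0,0]],
  ],
  hand=0,
)

```text
clock: 4.37
ee_pos: [446.1, -271.5, 74.2]
orientation: [[-0.355, 0.935, 0.002], [0.935, 0.355, -0.001], [-0.001, 0.001, -1.0]]
force: [1.5, 2.0, 5.8]
gripper_width: 0.199
grip_force: 61.0
```

>>> send_rows(
  plan=[
    [[-0.0077,0,-0.0046,0],[-0.0082,0,-0.0037,0],[-0.0086,0,-0.0027,0],[-0.0089,0,-0.0016,0],[-0.009,0,-0.0005,0],[-0.009,0,0.0005,0],[-0.0089,0,0.0016,0],[-0.0086,0,0.0027,0],[-0.0082,0,0.0037,0],[-0.0077,0,0.0046,0]],
  ],
)

```text
clock: 5.2
ee_pos: [475.5, -348.4, 72.3]
orientation: [[-0.355, 0.935, -0.001], [0.935, 0.355, 0.006], [0.006, 0.001, -1.0]]
force: [1.8, 7.0, 4.2]
gripper_width: 0.201
grip_force: 58.7
```

>>> send_rows(
  plan=[
    [[-0.001,0,0,0],[0,0,0,0],[0,0,0,0],[0,0,0,0],[0,0,0,0],[0,0,0,0],[0,0,0,0],[0,0,0,0],[0,0,0,0],[0,0,0,0]],
  ],
)

```text
clock: 6.03
ee_pos: [475.7, -349.1, 71.8]
orientation: [[-0.355, 0.935, -0.001], [0.935, 0.355, 0.005], [0.005, 0.001, -1.0]]
force: [4.6, 6.0, 1.3]
gripper_width: 0.198
grip_force: 58.4
```

```bash
python3 - <<'E'
from plant import *
from h import *
c=camera("side");cv2.imwrite("pics/s3.png",cv2.resize(c["image"][130:250,280:420],None,fx=5,fy=5,interpolation=2))
print(red(c["image"],(290,165,400,250)))
s=sense();print({k:np.round(s[k],3).tolist() for k in("clock","ee_pos","force","gripper_width","grip_force")})
E
```

```text
[(196, [305, 175, 17, 17], [311.3, 182.3]), (42, [380, 207, 7, 9], [383.3, 210.7])]
{'clock': 6.083, 'ee_pos': [475.744, -349.073, 71.841], 'force': [4.854, 5.476, 0.569], 'gripper_width': 0.198, 'grip_force': 58.449}
```

View pics/s3.png

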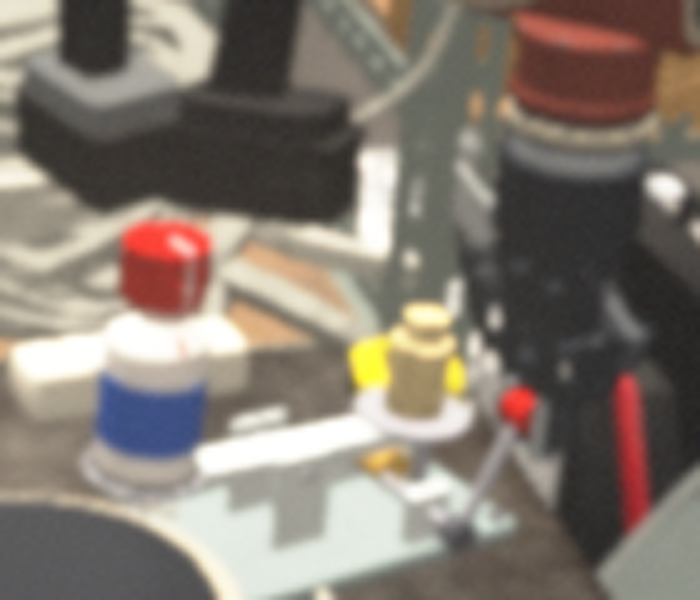

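The cap moved by (+2.5,−1.8) px and the lever leans away from the bottle, so the beam has tipped. Swinging the lever back.

>>> send_rows(
  plan=[
    [[0.0077,0,-0.0046,0],[0.0082,0,-0.0037,0],[0.0086,0,-0.0027,0],[0.0089,0,-0.0016,0],[0.009,0,-0.0005,0],[0.009,0,0.0005,0],[0.0089,0,0.0016,0],[0.0086,0,0.0027,0],[0.0082,0,0.0037,0],[0.0077,0,0.0046,0]],
  ],
)

```text
clock: 6.92
ee_pos: [448.0, -276.0, 77.4]
orientation: [[-0.356, 0.935, 0.005], [0.935, 0.356, -0.01], [-0.011, 0.002, -1.0]]
force: [-2.1, -2.9, 14.8]
gripper_width: 0.197
grip_force: 65.4
```

>>> send_rows(
  plan=[
    [[0.002,0,0,0],[0.001,0,0,0],[0,0,0,0],[0,0,0,0],[0,0,0,0],[0,0,0,0],[0,0,0,0],[0,0,0,0],[0,0,0,0],[0,0,0,0]],
  ],
)

```text
clock: 7.75
ee_pos: [446.9, -273.0, 75.8]
orientation: [[-0.355, 0.935, 0.006], [0.935, 0.355, -0.009], [-0.01, 0.002, -1.0]]
force: [2.8, -5.2, 4.3]
gripper_width: 0.199
grip_force: 64.6
```

```bash
python3 - <<'E'
from plant import *
from h import *
c=camera("side")
print(red(c["image"],(290,165,400,250)))
s=sense();print({k:np.round(s[k],3).tolist() for k in("clock","ee_pos","force","gripper_width","grip_force")})
E
```

```text
[(201, [302, 176, 17, 18], [308.7, 184.0]), (25, [358, 214, 4, 8], [359.6, 217.4])]
{'clock': 7.8, 'ee_pos': [446.866, -273.036, 75.825], 'force': [2.59, -5.328, 4.699], 'gripper_width': 0.197, 'grip_force': 64.625}
```

>>> send_rows(
  plan=[
    [[0.001,0,0.001,0],[0.001,0,0.001,0],[0.001,0,0,0],[0,0,0,0],[0,0,0,0],[0,0,0,0],[0,0,0,0],[0,0,0,0],[0,0,0,0],[0,0,0,0]],
  ],
)

```text
clock: 8.63
ee_pos: [445.8, -270.3, 74.2]
orientation: [[-0.356, 0.935, 0.006], [0.935, 0.356, -0.009], [-0.01, 0.002, -1.0]]
force: [2.5, -4.8, 7.5]
gripper_width: 0.191
grip_force: 65.3
```

>>> send_rows(
  plan=[
    [[0,0,0,0],[0,0,0,0],[0,0,0,0],[0,0,0,0],[0,0,0,0],[0,0,0,0],[0,0,0,0],[0,0,-0.005,0],[0,0,-0.015,0],[0,0,-0.02,0]],
  ],
  hand=0.5,
)

```text
clock: 9.47
ee_pos: [442.4, -265.6, 110.1]
orientation: [[-0.355, 0.935, -0.003], [0.935, 0.355, 0.003], [0.004, -0.002, -1.0]]
force: [0.4, 0.2, 0.4]
gripper_width: 0.5
grip_force: 0.0
```

>>> send_rows(
  plan=[
    [[0,0,-0.02,0],[0,0,-0.02,0],[0,0,-0.02,0],[0,0,-0.02,0],[0,0,-0.02,0],[0,0,-0.02,0],[0,0,-0.01,0],[0,0,0,0],[0,0,0,0],[0,0,0,0]],
  ],
)

```text
clock: 10.3
ee_pos: [443.1, -266.2, 239.7]
orientation: [[-0.355, 0.935, -0.002], [0.935, 0.355, 0.001], [0.002, -0.001, -1.0]]
force: [-0.2, -0.1, -0.7]
gripper_width: 0.496
grip_force: 0.0
```

```bash
python3 - <<'E'
from plant import *
from h import *
c=camera("side")
print(red(c["image"],(290,165,400,250)))
t=camera("top");print(red(t["image"],(310,190,350,230)))
s=sense();print({k:np.round(s[k],3).tolist() for k in("clock","ee_pos","orientation","joint_pos","force","gripper_width","grip_force")})
d=np.array([476.5,-136.2])-s["ee_pos"][:2];print(s["orientation"][:2,:2].T@d)
E
```

```text
[(199, [302, 176, 17, 18], [308.7, 184.1]), (39, [357, 217, 9, 6], [360.8, 219.5])]
[(328, [318, 204, 22, 22], [328.4, 214.1])]
{'clock': 10.4, 'ee_pos': [442.934, -266.09, 239.362], 'orientation': [[-0.355, 0.935, -0.002], [0.935, 0.355, 0.002], [0.003, -0.002, -1.0]], 'joint_pos': [-0.685, -0.213, 1.85, -0.0, 1.508, -1.048], 'force': [1.233, -0.35, -0.634], 'gripper_width': 0.498, 'grip_force': 0.0}
[109.50320947  77.50515464]
```

>>> send_rows(
  plan=[
    [[0.0137,0.0097,0,0],[0.0137,0.0097,0,0],[0.0137,0.0097,0,0],[0.0137,0.0097,0,0],[0.0137,0.0097,0,0],[0.0137,0.0097,0,0],[0.0137,0.0097,0,0],[0.0136,0.0096,0,0],[0,0,0,0],[0,0,0,0]],
  ],
  hand=1,
)

```text
clock: 11.23
ee_pos: [476.8, -136.2, 240.2]
orientation: [[-0.357, 0.934, -0.002], [0.934, 0.357, 0.0], [0.001, -0.002, -1.0]]
force: [-0.1, 0.1, 0.2]
gripper_width: 1.002
grip_force: 0.0
```

```bash
python3 - <<'E'
from plant import *
from h import *
c=camera("side");cv2.imwrite("pics/s4.png",cv2.resize(c["image"][110:250,250:390],None,fx=4,fy=4,interpolation=2))
s=sense();print({k:np.round(s[k],3).tolist() for k in("clock","ee_pos","orientation","force","gripper_width","grip_force")})
d=np.array([476.5,-136.2])-s["ee_pos"][:2];print(s["orientation"][:2,:2].T@d)
E
```

```text
{'clock': 11.283, 'ee_pos': [476.824, -136.782, 240.394], 'orientation': [[-0.356, 0.935, -0.002], [0.935, 0.356, 0.0], [0.001, -0.001, -1.0]], 'force': [0.42, -0.683, -0.254], 'gripper_width': 1.008, 'grip_force': 0.0}
[ 0.65909353 -0.09533296]
```

View pics/s4.png

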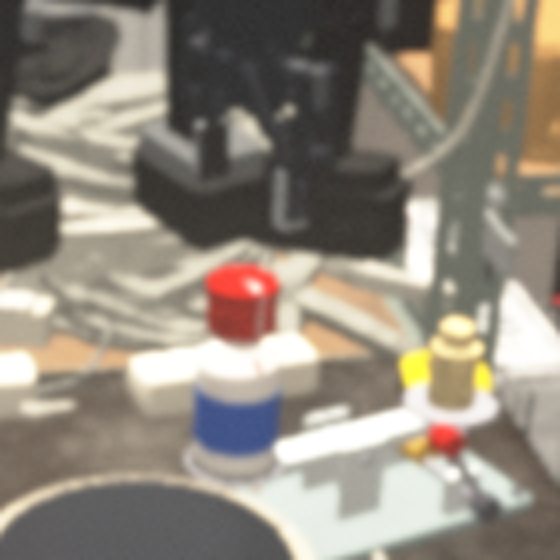

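The gripper stands over the cap (crop about (242,300)), and the lever is back. Descending.

>>> send_rows(
  plan=[
    [[0,0,0.01,0],[0,0,0.01,0],[0,0,0.01,0],[0,0,0.01,0],[0,0,0.01,0],[0,0,0.01,0],[0,0,0.007,0],[0,0,0,0],[0,0,0,0],[0,0,0,0]],
  ],
)

```text
clock: 12.12
ee_pos: [477.5, -136.9, 174.8]
orientation: [[-0.355, 0.935, 0.001], [0.935, 0.355, -0.0], [-0.001, 0.001, -1.0]]
force: [-0.2, -0.1, -0.1]
gripper_width: 0.999
grip_force: 0.0
```

>>> send_rows(
  plan=[
    [[0,0,0,0],[0,0,0,0],[0,0,0,0],[0,0,0,0],[0,0,0,0],[0,0,0,0],[0,0,0,0],[0,0,0,0],[0,0,0,0],[0,0,0,0]],
  ],
  hand=0,
)

```text
clock: 12.95
ee_pos: [477.5, -136.8, 174.7]
orientation: [[-0.355, 0.935, 0.001], [0.935, 0.355, -0.0], [-0.001, 0.001, -1.0]]
force: [0.6, 0.7, 3.4]
gripper_width: 0.531
grip_force: 60.6
```

>>> send_rows(
  plan=[
    [[0,0,0.001,0],[0,0,0.001,0],[0,0,0.001,0],[0,0,0.001,0],[0,0,0.001,0],[0,0,0.001,0],[0,0,0.001,0],[0,0,0,0],[0,0,0,0],[0,0,0,0]],
  ],
)

```text
clock: 13.78
ee_pos: [477.6, -136.8, 169.2]
orientation: [[-0.355, 0.935, 0.001], [0.935, 0.355, -0.0], [-0.001, 0.001, -1.0]]
force: [-2.9, 1.8, 12.0]
gripper_width: 0.528
grip_force: 61.4
```

>>> send_rows(
  plan=[
    [[0,0,0.001,0],[0,0,0.001,0],[0,0,0,0],[0,0,0,0],[0,0,0,0],[0,0,0,0],[0,0,0,0],[0,0,0,0],[0,0,0,0],[0,0,0,0]],
  ],
)

```text
clock: 14.62
ee_pos: [477.7, -136.8, 169.1]
orientation: [[-0.355, 0.935, 0.001], [0.935, 0.355, -0.0], [-0.001, 0.001, -1.0]]
force: [-7.6, 4.2, 21.2]
gripper_width: 0.529
grip_force: 62.1
```

Bottomed out. Twisting counter-clockwise (negative about tool z).

>>> send_rows(
  plan=[
    [[0,0,0,-3],[0,0,0,-4],[0,0,0,-4],[0,0,0,-4],[0,0,0,-4],[0,0,0,-4],[0,0,0,-4],[0,0,0,-4],[0,0,0,0],[0,0,0,0]],
  ],
)

```text
clock: 15.45
ee_pos: [479.6, -137.6, 169.2]
orientation: [[-0.786, 0.618, 0.006], [0.618, 0.786, -0.002], [-0.007, 0.002, -1.0]]
force: [0.2, 1.2, 15.0]
gripper_width: 0.527
grip_force: 61.5
```

>>> send_rows(
  plan=[
    [[0,0,0,-4],[0,0,0,-4],[0,0,0,-4],[0,0,0,-4],[0,0,0,-4],[0,0,0,-4],[0,0,0,-4],[0,0,0,-1],[0,0,0,0],[0,0,0,0]],
  ],
)

```text
clock: 16.28
ee_pos: [480.0, -137.3, 169.2]
orientation: [[-0.987, 0.16, 0.008], [0.16, 0.987, -0.002], [-0.008, -0.0, -1.0]]
force: [1.4, 1.7, 14.5]
gripper_width: 0.529
grip_force: 61.4
```

```bash
python3 - <<'E'
from plant import *
from h import *
t=camera("side");print(red(t["image"],(290,165,400,250)))
c=camera("top");cv2.imwrite("pics/t5.png",np.hstack([cv2.resize(x["image"][a:a+100,b:b+100],None,fx=4,fy=4,interpolation=2) for x,a,b in((c,160,280),(t,130,265))]))
s=sense();print({k:np.round(s[k],3).tolist() for k in("clock","ee_pos","orientation","force","ft_torque","gripper_width","grip_force")})
E
```

```text
[(237, [302, 178, 18, 18], [310.1, 187.0]), (38, [357, 217, 8, 6], [360.7, 219.5])]
{'clock': 16.383, 'ee_pos': [480.028, -137.256, 169.2], 'orientation': [[-0.987, 0.16, 0.008], [0.16, 0.987, -0.002], [-0.008, -0.0, -1.0]], 'force': [2.002, 2.721, 14.411], 'ft_torque': [0.516, -0.308, -0.003], 'gripper_width': 0.528, 'grip_force': 61.418}
```

View pics/t5.png

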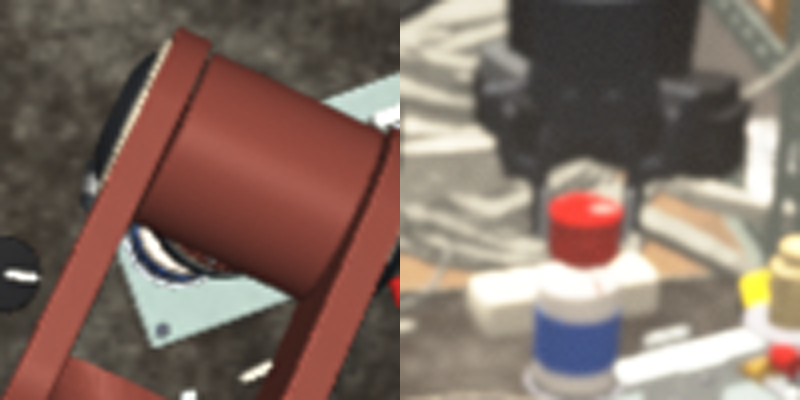

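Held and turned by 1.05 rad with about zero residual torque. Lifting slowly first.

>>> send_rows(
  plan=[
    [[0,0,-0.002,0],[0,0,-0.002,0],[0,0,-0.002,0],[0,0,-0.002,0],[0,0,-0.002,0],[0,0,-0.002,0],[0,0,0,0],[0,0,0,0],[0,0,0,0],[0,0,0,0]],
  ],
)

```text
clock: 17.22
ee_pos: [477.9, -136.5, 177.0]
orientation: [[-0.987, 0.16, 0.002], [0.16, 0.987, 0.001], [-0.002, 0.001, -1.0]]
force: [6.7, 0.6, 1.7]
gripper_width: 0.527
grip_force: 61.4
```

>>> send_rows(
  plan=[
    [[0,0,-0.004,0],[0,0,-0.007,0],[0,0,-0.007,0],[0,0,-0.008,0],[0,0,-0.008,0],[0,0,-0.008,0],[0,0,-0.008,0],[0,0,-0.007,0],[0,0,-0.005,0],[0,0,0,0]],
  ],
)

```text
clock: 18.05
ee_pos: [477.8, -137.1, 241.1]
orientation: [[-0.987, 0.16, 0.002], [0.16, 0.987, -0.001], [-0.003, -0.001, -1.0]]
force: [0.8, 0.1, -0.5]
gripper_width: 0.529
grip_force: 62.0
```

>>> send_rows(
  plan=[
    [[0,0,0,0],[0,0,0,0],[0,0,0,0],[0,0,0,0],[0,0,0,0],[0,0,0,0],[0,0,0,0],[0,0,0,0],[0,0,0,0],[0,0,0,0]],
  ],
)

```text
clock: 18.88
ee_pos: [477.2, -136.7, 239.3]
orientation: [[-0.987, 0.16, 0.0], [0.16, 0.987, -0.0], [-0.0, -0.0, -1.0]]
force: [-0.3, 0.3, -0.2]
gripper_width: 0.526
grip_force: 62.0
```

```bash
python3 - <<'E'
from plant import *
from h import *
t=camera("side");print(red(t["image"],(290,140,400,250)))
cv2.imwrite("pics/s6.png",cv2.resize(t["image"][110:250,250:390],None,fx=4,fy=4,interpolation=2))
s=sense();print({k:np.round(s[k],3).tolist() for k in("clock","ee_pos","force","gripper_width","grip_force")})
E
```

```text
[(303, [303, 153, 19, 18], [312.0, 161.5]), (39, [357, 217, 9, 6], [360.8, 219.5])]
{'clock': 18.933, 'ee_pos': [477.183, -136.75, 239.336], 'force': [-0.964, 0.609, -0.65], 'gripper_width': 0.529, 'grip_force': 62.02}
```

View pics/s6.png

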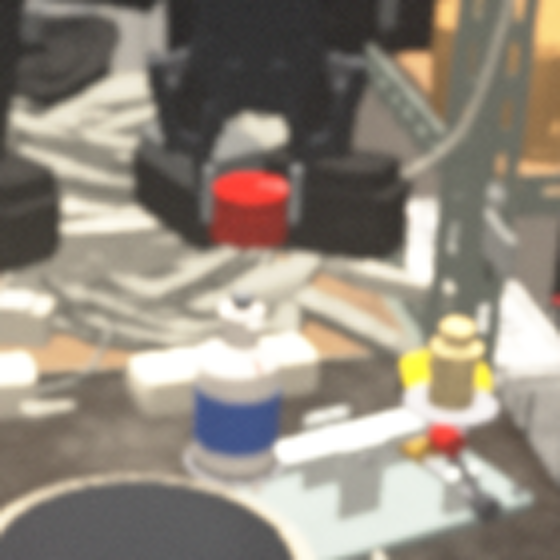

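The cap is held upright at crop (250,210), clear above the bare neck at (242,305). The lever is back and the beam is level.

```bash
python3 -c "
from plant import *
print(finish_job())"
```

```text
the job is handed in; nothing more can be done
None
```

The job is handed in: I released the beam and arrested it again, pressed, twisted and lifted off the cap, and left it held upright about 5 cm above the mouth; the hand-in returned no verdict.

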